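# Lever open a hinged casting mould

## Task

Pick up the yellow-handled blade from the cork mat, push its blade into the slot at the front of the orange-and-green mould and lever the green upper half up until it stands nearly upright on its stiff hinge. Touch the mould only with the blade, never with the gripper, and finish by laying the tool back down on the cork mat; leave the other things on the bench where they are.

Things in the scene. Friction and masses are not known exactly. Their poses are not given: they have to be found in the camera images.
- mould: Two-part casting mould, fixed. Aluminium foot 150 x 130 x 20 mm; on it the orange lower half 110 (x) x 90 (y) mm, its top 70 mm above the bench; on that the green upper half 110 x 90 x 24 mm, hinged. Origin: centre of the foot's underside. Its -x side is the front (with the pry slot, roughly towards the robot), +x the hinge side, z up.
- notch (a point): Centre of the mouth of the pry slot, in the mould's front face, 65 mm above the bench. The slot lies directly under the green half: 10 mm high (60 to 70 mm above the bench), 50 mm wide (y), 45 mm deep (towards +x of the mould). Axes as the mould's.
- upper (a joint): Hinge of the green upper half: 0 closed, grows as the front edge swings up and back, in rad; end stop at 1.9. The hinge is stiff: it stays where it is left. The half weighs about 150 g. A black stripe across its top marks the slot side; a steel hinge barrel the other side.
- upper_hinge (a point): Middle of the hinge axis, at the mould's far edge, 70 mm above the bench (level with the underside of the closed green half); the axis runs along the mould's y.
- upper_edge (a point): Middle of the lower front edge of the green half, 110 mm from the hinge; moves with it.
- pry: Blade tool 200 mm long, 150 g, loose on the cork mat. Yellow handle 110 (x) x 20 (y) x 22 mm (z); from its +x end, at mid height, a flat steel blade 90 mm long, 20 mm wide, 3 mm thick. Origin: centre of the handle's underside; x points to the blade tip, z up. Balance point about 25 mm from the origin towards the tip.
- pry_mid (a point): Centre of the handle of the blade tool, 11 mm above its underside.
- pry_tip (a point): Tip of the blade, 145 mm from the handle's centre.
- mat: Cork mat 260 (x) x 150 (y) x 6 mm, fixed on the bench, either left or right of the mould. Origin: centre of its underside.
- tray: Clear plastic tray of turquoise wax rings, 220 x 150 x 35 mm, fixed, on the other side from the mat. Origin: centre of its underside. Leave alone.
- jar: Jar with cap, 64 mm across, 90 mm high, loose, standing beyond the mould. Origin: centre of its underside. Leave alone.
- stand: Black rubber dish 120 mm across, 35 mm high, with an upright turquoise wax rod to 145 mm, loose. Origin: centre of its underside. Leave alone.
- block_orange: Orange mould block 70 x 90 x 30 mm, loose on the bench. Leave alone.
- block_green: Green mould block 70 x 90 x 30 mm, stacked on the orange block. Leave alone.
- cutter: Blue cutter knife 160 mm long, lying on the bench. Leave alone.
Not all that is in view belongs to the job. Several things look just like the mould: the one meant starts farthest to the robot's left.

How it is judged (in metres and radians):
On the way, in this order (a step that is already met when the one before it is completed fails the run):
1. the blade tool bears on the mould and has raised the green half by at least 0.15 rad (value of joint upper above 0.15 rad and contact force between pry and mould above 0.2 N), for 0.1 s.
2. the green half is open past 1.05 rad (60 degrees) (value of joint upper above 1.05 rad), for 0.2 s.
At the end, for the whole second after the job is handed in: The green half stays open by more than 1.05 rad (60 degrees); the blade tool lies level (within 0.17 rad) and at rest on the cork mat, the centre of its handle over the mat (value of joint upper above 1.05 rad and x of pry_mid in the frame of mat between -0.13 and 0.13 m and y of pry_mid in the frame of mat between -0.075 and 0.075 m and z of pry_mid in the frame of mat below 0.024 m and angle between pry's own x axis and vertical between 1.4 and 1.74 rad and linear speed of pry below 0.02 m/s); the robot touches nothing.
It fails at once if the gripper or arm touches the mould (more than 1 N) (contact force between any of the fingers, the arm and mould above 1 N).
It fails at once if a bystander (jar, stand, block or cutter) is moved by more than 30 mm (distance of any of jar, stand, block_orange, block_green, cutter from where it was at the start of the episode above 0.03 m).
It also fails if it takes over 54 s, if anything falls off the work surface, if the arm or the gripper's body presses on something with over 40 N, if the wrist force passes 120 N, or if a joint passes its speed limit or range.

## Robot

A 6-joint arm with a two-finger parallel gripper is mounted at the origin on the work surface. World frame = base frame: x ahead of the robot, y to its left, z up, the work surface at z = 0. Lengths are in mm, angles in rad, forces in N, time in s.
With the tool pointing down it reaches from about 325 to 850 mm from the base axis. Payload 4.4 kg.
Tool frame: the origin (TCP) lies midway between the tips of the shut fingers; the grasp point (between the pads) lies 19 mm behind it; z points along the fingers, y is the line along which they close (so a half turn about z gives the same grasp; the last joint's range is limited). The gripper opens to 94 mm and grips with 3 to 60 N. Pads are 16 mm wide; open, the fingers measure 119 mm over their backs; the gripper's body (75 mm by 177 mm) begins 78 mm behind the grasp point.
Start: joints at [-1.304, 0.207, 1.542, -0, 1.393, -0.15], TCP at [233.295, -525.548, 205.447] pointing down, gripper open.
Joint ranges: [-2.73, 2.73], [-0.86, 2.22], [0.23, 2.46], [-1.11, 4.25], [0.08, 2.63], [-2.82, 2.82]. Speed limits (rad/s): [2.79, 2.79, 3.14, 3.14, 3.14, 3.14].

## Interface

Orientations are given as a unit quaternion [w, x, y, z].
In Python, from plant import ctrl gives the robot as it stands. The module is installed in compiled form; this text tells all that it offers.
- The arm moves only by the tool servo_tool, never from a script. Its argument "moves" is one flat list of numbers, 4 for each row, row after row: the shift along the tool's x, y, z in m, then the turn about the tool's z in rad. In form: [dx, dy, dz, yaw, dx, dy, dz, yaw, ...]. A call has 1 to 5 rows; each row shifts and turns the commanded pose from where the row before left it, along the tool's axes as they then stand; what a row does not reach is not made up. A row lasts 1/8 s, in which the tool goes at most 62.5 mm and 10.7 degrees, less where a joint would pass 70% of its speed; a pose out of reach is approached as far as the arm can. A call is refused whole if a number of a shift passes 0.0625 or a number of a turn 0.188, either way. A call with a gripper value outside its range is refused whole. "grip" is the closure in counts, from 0 (fully open) to 255 (shut), set as the call begins (left out, the last holds). The fingers move at their own pace and stop on an object; "newtons" is the grip in N (left out, the last holds). Time passes only in rows, so rows that do not move let the fingers close. It gives the time, the measured TCP pose, the force, the opening and the grip force at its end, in the units of the state.
- ctrl.observe(): the state, without advancing time (a new reading comes with each control period).
- ctrl.camera(name): name is "side" or "top" or "wrist"; returns a dict with "frame" (400x640x3 uint8, red, green, blue), "z_map" (400x640 float32, mm along the optical axis (not along the pixel's ray), 0 where there is no reading), "camera_matrix" (3x3 intrinsics, pixels), "origin" and "orientation" of the camera in the world; the wrist camera has in their place "T_tool_cam" (4x4, takes a point from camera to tool coordinates, whose origin is the TCP and whose axes are the flange's). Camera axes: x right, y down, z forward; pixel columns grow to the right and rows downward; lengths in mm; the calibration is good to about 2 mm. A picture is of the moment at which its call begins: read the wrist's pose just before it.
- ctrl.job_done(): hands the job in; it is judged then, once.
The state is a dict: "time": time; "joints": joint angles; "qd": joint speeds; "effort": joint torques, N m; "ee_pos": TCP position; "tcp_rot": TCP orientation; "contact_force": force on the tool from outside, world axes, zero at the start; "torque": the same for the moment, N m; "opening": finger opening in mm; "finger_force": force on a finger pad.
Only numpy, scipy, OpenCV 4.12 (cv2) and the standard library are available. Lean on these libraries where they do the work, as an engineer would, in place of code of your own. Each camera call takes 0.05 s, during which the arm holds its last target. There are 200 camera calls.

## Working session

There is one attempt and no reset: what is moved stays moved. The work goes in short steps, Python scripts to look and compute and a tool call to move; the robot and the scene stay as the last step left them, time stands still between calls to the robot, and variables do not carry over. Pictures are saved under pics/ and viewed, at most 10 in all, crops included, and the job is handed in when it is done.

Besides the shell and the picture viewer there is one more tool, called after "Emit:" in YAML: its name, and indented under it one key for each argument. servo_tool: Moves the arm, as the interface text tells. Its arguments: {"type":"object","properties":{"moves":{"type":"array"},"grip":{"type":"number"},"newtons":{"type":"number"}},"required":["moves"]}

```bash
mkdir -p pics; cat > h.py <<'E'
import numpy as np, cv2
from scipy.spatial.transform import Rotation as R
from plant import ctrl
def q2R(q): return R.from_quat([q[1],q[2],q[3],q[0]]).as_matrix()
def cam(n):
    s=ctrl.observe(); c=ctrl.camera(n)
    if n=="wrist":
        T=np.eye(4);T[:3,:3]=q2R(s["tcp_rot"]);T[:3,3]=s["ee_pos"]
        c["T"]=T@np.array(c["T_tool_cam"])
    else:
        o=np.array(c["orientation"]);T=np.eye(4);T[:3,:3]=o if o.shape==(3,3) else q2R(o);T[:3,3]=c["origin"];c["T"]=T
    return c
def cloud(c):
    K=np.array(c["camera_matrix"]);z=c["z_map"];v,u=np.indices(z.shape)
    p=np.stack([(u-K[0,2])/K[0,0]*z,(v-K[1,2])/K[1,1]*z,z],-1)
    return p@c["T"][:3,:3].T+c["T"][:3,3]
def onplane(c,u,v,h):
    K=np.array(c["camera_matrix"]);d=c["T"][:3,:3]@np.array([(u-K[0,2])/K[0,0],(v-K[1,2])/K[1,1],1])
    o=c["T"][:3,3];return o+d*(h-o[2])/d[2]
def save(c,n): cv2.imwrite("pics/"+n,c["frame"][:,:,::-1])
E
python3 - <<'E'
from h import *
s=ctrl.observe();print(s)
for n in("top","side"):
    c=cam(n);save(c,n+"0.png");print(n,c["T"].round(3),c["camera_matrix"])
    np.savez(n+"0.npz",f=c["frame"],p=cloud(c),T=c["T"],K=c["camera_matrix"])
E
python3 -c "
import cv2,numpy as np
"
```

```text
{'time': 0.0, 'joints': array([-1.30348060e+00,  2.07456887e-01,  1.54293508e+00, -1.35823590e-05,
        1.39350937e+00, -1.50501361e-01]), 'qd': array([ 0.00039457,  0.00060101,  0.00050865, -0.00067891, -0.00143996,
        0.00143466]), 'effort': array([-7.77426048e-04, -3.70879626e+01, -2.81415117e+01,  6.96322205e-02,
        3.61549621e-02, -1.41870546e-04]), 'ee_pos': array([ 233.08387897, -524.75311965,  204.27884145]), 'tcp_rot': array([-1.15198216e-03,  9.78256955e-01,  2.07393340e-01, -7.40554117e-05]), 'contact_force': array([-0.24527036,  0.58293121, -0.16006849]), 'torque': array([-0.01484993,  0.03008886, -0.05715808]), 'finger_force': 0.0, 'opening': 94.11662644617132}
top [[ 1.000000e-03 -9.910000e-01  1.340000e-01  2.605070e+02]
 [-1.000000e+00 -0.000000e+00  8.000000e-03  1.552100e+01]
 [-8.000000e-03 -1.340000e-01 -9.910000e-01  1.304151e+03]
 [ 0.000000e+00  0.000000e+00  0.000000e+00  1.000000e+00]] [[375.76753232   0.         322.37753266]
 [  0.         375.76753232 198.11091135]
 [  0.           0.           1.        ]]
side [[-8.710000e-01 -3.410000e-01  3.540000e-01 -5.112400e+01]
 [-4.920000e-01  5.920000e-01 -6.380000e-01  9.401930e+02]
 [ 8.000000e-03 -7.300000e-01 -6.840000e-01  1.064666e+03]
 [ 0.000000e+00  0.000000e+00  0.000000e+00  1.000000e+00]] [[464.39641104   0.         313.70090179]
 [  0.         464.39641104 198.11932857]
 [  0.           0.           1.        ]]
```

View pics/top0.png

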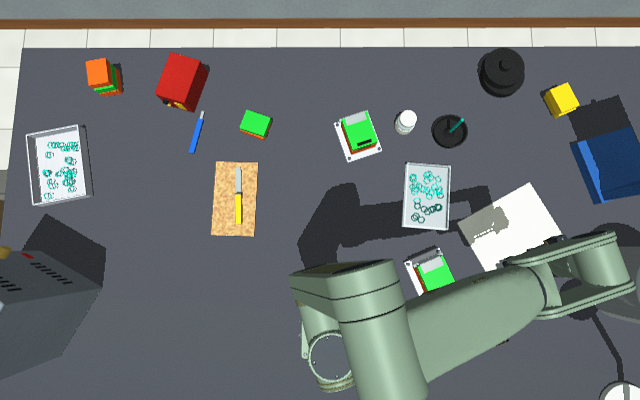

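View pics/side0.png

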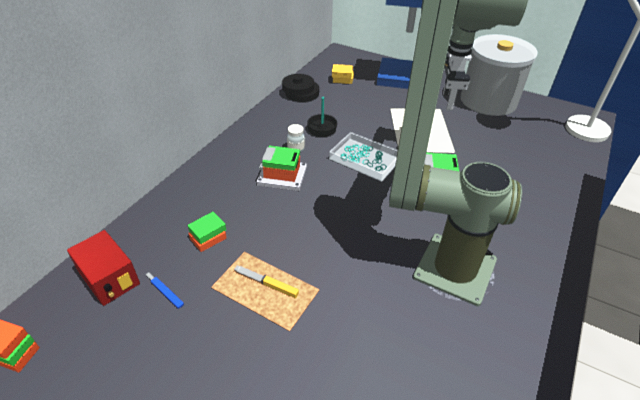

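The top view shows two mould lookalikes with a white foot, at (358,132) and (430,270). There are also plain stacks at (256,122) and (104,76). The leftmost one with a foot, stripe and hinge is (358,132). The blade is on the mat at (238,195), and the jar and stand are at (405,122) and (450,130). I'll check the choice in a close crop and measure it.

```bash
cat > m.py <<'E'
from h import *
d=np.load("top0.npz");f=d["f"];p=d["p"]
c={"T":d["T"],"camera_matrix":d["K"]}
hsv=cv2.cvtColor(f,cv2.COLOR_RGB2HSV)
def rect(m,h,name):
    v,u=np.nonzero(m);pts=np.array([onplane(c,a,b,h)[:2] for a,b in zip(u,v)],np.float32)
    r=cv2.minAreaRect(pts);print(name,len(u),"rect",np.round(r[0],1),np.round(r[1],1),round(r[2],1),"mean",pts.mean(0).round(1), "depth z",np.median(p[v,u,2]).round(1))
    print(cv2.boxPoints(r).round(0).tolist())
def box(m,u0,u1,v0,v1):
    o=np.zeros_like(m);o[v0:v1,u0:u1]=m[v0:v1,u0:u1];return o
g=(hsv[...,0]>50)&(hsv[...,0]<70)&(hsv[...,1]>150)&(hsv[...,2]>180)
rect(box(g,320,395,95,170),94,"green")
w=(hsv[...,1]<40)&(hsv[...,2]>170)
rect(box(w,325,390,100,170),20,"foot")
dk=(hsv[...,2]<40)
rect(box(dk,350,378,130,155),94,"stripe")
y=(hsv[...,0]>24)&(hsv[...,0]<34)&(hsv[...,1]>200)&(hsv[...,2]>150)
rect(box(y,228,248,185,232),28,"handle")
b=(hsv[...,1]<60)
rect(box(b,230,246,160,200),18,"blade")
mat=(hsv[...,0]>5)&(hsv[...,0]<24)&(hsv[...,1]>60)
rect(box(mat,205,265,155,242),6,"mat")
s=np.load("side0.npz")["f"]
A=cv2.resize(f[95:170,320:420,::-1],None,fx=4,fy=4,interpolation=2)
B=cv2.resize(s[135:195,245:345,::-1],None,fx=4,fy=4,interpolation=2)
C=cv2.resize(f[155:242,200:270,::-1],None,fx=4,fy=4,interpolation=2)
o=np.zeros((540,700,3),np.uint8);o[:300,:400]=A;o[300:540,:400]=B;o[:348,410:690]=C
cv2.imwrite("pics/crop1.png",o)
E
python3 m.py
```

```text
green 617 rect [653.3 -97.4] [109.1  87.9] 18.8 mean [645.4 -99.7] depth z 93.0
[[587.0, -73.0], [616.0, -157.0], [719.0, -121.0], [691.0, -38.0]]
foot 611 rect [656.4 -96.4] [157.5 129.8] 19.0 mean [649.  -87.2] depth z 20.3
[[561.0, -61.0], [603.0, -183.0], [752.0, -132.0], [710.0, -9.0]]
stripe 27 rect [ 611.7 -111.3] [ 6.4 42.2] 18.8 mean [ 611.8 -112. ] depth z 93.2
[[602.0, -92.0], [615.0, -132.0], [622.0, -130.0], [608.0, -90.0]]
handle 133 rect [395.9 316.1] [96.8 17.2] 1.8 mean [398.7 314.9] depth z 27.7
[[347.0, 323.0], [348.0, 306.0], [445.0, 309.0], [444.0, 326.0]]
blade 187 rect [511.  323.9] [ 52.8 117.1] 90.0 mean [509.4 321.7] depth z 16.9
[[452.0, 298.0], [569.0, 297.0], [570.0, 350.0], [452.0, 350.0]]
mat 2852 rect [437.2 333.6] [150.9 261.9] 88.5 mean [434.1 334.8] depth z 5.2
[[304.0, 262.0], [566.0, 255.0], [570.0, 405.0], [308.0, 413.0]]
```

View pics/crop1.png

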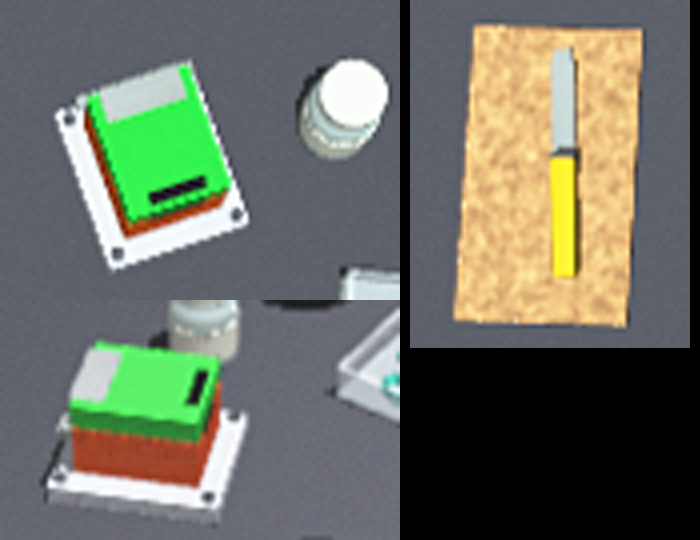

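The crop confirms it: foot, black stripe on the robot side and grey at the far side. Mould yaw is about 18.8° and its centre about (654,-97). The handle lies at about (400,315), yaw about 2°. Setting out to hover above the blade.

Emit:
servo_tool:
  moves: [0,0,0,0.129,0,0,0,0.129,0,0,0,0.129,0.014,-0.06,0,0,0.014,-0.06,0,0]
  grip: 0

```text
time: 0.72
ee_pos: [257.4, -403.2, 204.5]
tcp_rot: [-0.001, 1.0, 0.015, -0.0]
contact_force: [0.6, 0.3, 0.5]
opening: 93.8
finger_force: 0.0
```

Emit:
servo_tool:
  moves: [0.014,-0.06,0,0,0.014,-0.06,0,0,0.014,-0.06,0,0,0.014,-0.06,0,0,0.014,-0.06,0,0]

```text
time: 1.35
ee_pos: [318.1, -100.8, 205.3]
tcp_rot: [0.0, 1.0, 0.015, 0.0]
contact_force: [1.7, 0.1, -0.7]
opening: 93.6
finger_force: 0.0
```

Emit:
servo_tool:
  moves: [0.014,-0.06,0,0,0.014,-0.06,0,0,0.014,-0.06,0,0,0.014,-0.06,0,0,0.014,-0.06,0,0]

```text
time: 1.98
ee_pos: [378.8, 201.5, 205.4]
tcp_rot: [0.0, 1.0, 0.016, 0.0]
contact_force: [0.8, -1.6, 0.8]
opening: 93.8
finger_force: 0.0
```

Emit:
servo_tool:
  moves: [0,0,0,0]

```text
time: 2.1
ee_pos: [378.3, 202.7, 204.9]
tcp_rot: [-0.0, 1.0, 0.019, -0.001]
contact_force: [0.4, -0.1, -0.7]
opening: 93.9
finger_force: 0.0
```

```bash
python3 - <<'E'
from h import *
s=ctrl.observe();print(s["time"],s["ee_pos"],s["joints"],s["tcp_rot"])
c=cam("wrist");print(np.array(c["T_tool_cam"]).round(2),c["camera_matrix"]);save(c,"w1.png");np.savez("w1.npz",f=c["frame"],p=cloud(c),T=c["T"],K=c["camera_matrix"])
E
```

```text
2.1 [378.34815848 202.70067431 204.88379418] [ 2.89043843e-01 -1.13317394e-01  1.87687075e+00  7.42631455e-04
  1.37933180e+00  1.82130843e+00] [-1.79064055e-04  9.99815507e-01  1.91937881e-02 -7.20018340e-04]
[[  -0.     -0.97   -0.23   68.11]
 [   1.     -0.     -0.      1.18]
 [   0.     -0.23    0.97 -179.76]
 [   0.      0.      0.      1.  ]] [[286.83394529   0.         318.23846997]
 [  0.         286.83394529 202.67657735]
 [  0.           0.           1.        ]]
```

View pics/w1.png

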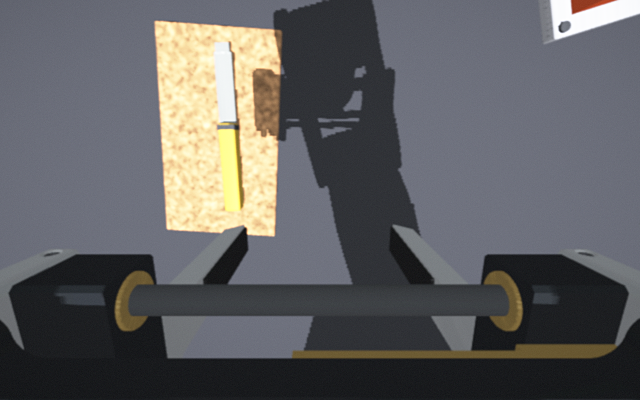

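The wrist view shows the blade on the mat: handle around (231,168), ferrule (227,126), tip (222,42). Measuring it there.

```bash
python3 - <<'E'
from h import *
d=np.load("w1.npz");f=d["f"];c={"T":d["T"],"camera_matrix":d["K"]};p=d["p"]
hsv=cv2.cvtColor(f,cv2.COLOR_RGB2HSV)
def rect(m,h,n):
    v,u=np.nonzero(m);P=np.array([onplane(c,a,b,h)[:2] for a,b in zip(u,v)],np.float32)
    r=cv2.minAreaRect(P);print(n,len(u),np.round(r[0],1),np.round(r[1],1),round(r[2],1),P.mean(0).round(1),np.median(p[v,u,2]).round(1),P.min(0),P.max(0));return P
bx=np.zeros(f.shape[:2],bool);bx[30:220,205:250]=1
y=(hsv[...,0]>22)&(hsv[...,0]<34)&(hsv[...,1]>180)&(hsv[...,2]>150)&bx
a=rect(y,28,"handle")
b=(hsv[...,1]<60)&bx; b[118:]=0
q=rect(b,18.5,"blade")
l=cv2.fitLine(np.vstack([a,q]),2,0,.01,.01).ravel();print(np.degrees(np.arctan2(l[1],l[0])),l)
E
```

```text
Traceback (most recent call last):
cv2.error: OpenCV(4.12.0) /io/opencv/modules/imgproc/src/convhull.cpp:143: error: (-215:Assertion failed) total >= 0 && (depth == CV_32F || depth == CV_32S) in function 'convexHull'
```

```bash
cat > t.py <<'E'
from h import *
d=np.load("w1.npz");f=d["f"];c={"T":d["T"],"camera_matrix":d["K"]};p=d["p"]
hsv=cv2.cvtColor(f,cv2.COLOR_RGB2HSV)
print(hsv[168,231],hsv[126,227],hsv[90,225],hsv[80,190])
def rect(m,h,n):
    v,u=np.nonzero(m);P=np.array([onplane(c,a,b,h)[:2] for a,b in zip(u,v)]).astype(np.float32)
    r=cv2.minAreaRect(P);print(n,len(u),np.round(r[0],1),np.round(r[1],1),round(r[2],1),P.mean(0).round(1),np.median(p[v,u,2]).round(1),P.min(0),P.max(0));return P
bx=np.zeros(f.shape[:2],bool);bx[30:220,205:250]=1
y=(hsv[...,0]>22)&(hsv[...,0]<36)&(hsv[...,1]>180)&(hsv[...,2]>150)&bx
a=rect(y,28,"handle")
b=(hsv[...,1]<60)&bx; b[118:]=0
q=rect(b,18.5,"blade")
l=cv2.fitLine(np.vstack([a,q]),2,0,.01,.01).ravel();print(np.degrees(np.arctan2(l[1],l[0])),l)
E
python3 t.py
```

```text
[ 30  98 255] [113  28 144] [ 98   4 246] [ 19  90 247]Traceback (most recent call last):
  File "t.py", line 10, in <module>
    a=rect(y,28,"handle")
  File "t.py", line 7, in rect
    r=cv2.minAreaRect(P);print(n,len(u),np.round(r[0],1),np.round(r[1],1),round(r[2],1),P.mean(0).round(1),np.median(p[v,u,2]).round(1),P.min(0),P.max(0));return P
cv2.error: OpenCV(4.12.0) /io/opencv/modules/imgproc/src/convhull.cpp:143: error: (-215:Assertion failed) total >= 0 && (depth == CV_32F || depth == CV_32S) in function 'convexHull'
```

```bash
sed -i 's/>22)&/>26)\&/; s/\[...,1\]>180/[...,1]>70/; s/<60)&bx/<45)\&bx/' t.py; python3 t.py
```

```text
[ 30  98 255] [113  28 144] [ 98   4 246] [ 19  90 247]
handle 1243 [396.3 314. ] [101.2  19.5] 2.6 [398.3 313.8] 28.4 [345.8558  302.44897] [447.1321  325.38898]
blade 1457 [508.6 315. ] [92.9 47.9] 4.2 [505.6 319. ] 18.8 [461.9213 289.4698] [555.21454 340.2904 ]
2.6870623 [9.9890047e-01 4.6880897e-02 4.5618463e+02 3.1661014e+02]
```

Emit:
servo_tool:
  moves: [0.029,-0.055,0,-0.01,0.029,-0.055,0,0,0,0,0.05,0,0,0,0.05,0,0,0,0.05,0]

```text
time: 2.78
ee_pos: [433.5, 309.0, 54.1]
tcp_rot: [0.0, 1.0, 0.019, 0.0]
contact_force: [0.2, 0.5, -0.1]
opening: 93.8
finger_force: 0.0
```

Emit:
servo_tool:
  moves: [0,0,0,0,0,0,0,0]

```text
time: 3.02
ee_pos: [434.7, 310.6, 57.2]
tcp_rot: [-0.0, 1.0, 0.019, 0.001]
contact_force: [0.2, -1.0, 0.6]
opening: 94.0
finger_force: 0.0
```

```bash
python3 - <<'E'
from h import *
c=cam("wrist");save(c,"w2.png");np.savez("w2.npz",f=c["frame"],p=cloud(c),T=c["T"],K=c["camera_matrix"])
s=ctrl.observe();print(s["ee_pos"],R.from_matrix(q2R(s["tcp_rot"])).as_matrix()[:,0])
E
```

```text
[435.42855499 311.37302417  58.12149137] [0.99921519 0.03937783 0.00428957]
```

View pics/w2.png

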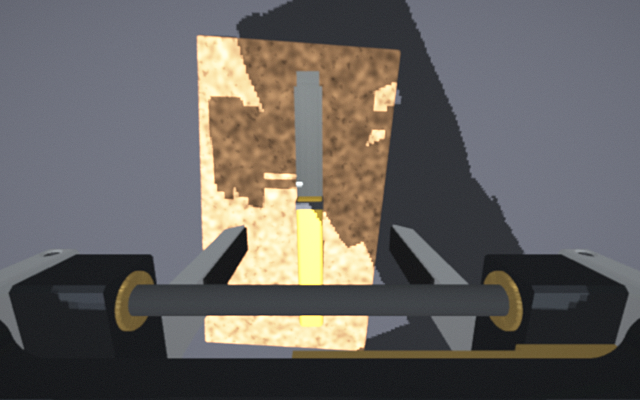

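The blade and handle are at column 311 between the fingers (centre about 319), roughly aligned. Nudging 4 mm, descending and gripping.

Emit:
servo_tool:
  moves: [0,-0.004,0.025,0,0,0,0.022,0,0,0,0,0]

```text
time: 3.45
ee_pos: [433.4, 315.3, 9.5]
tcp_rot: [-0.0, 1.0, 0.02, 0.0]
contact_force: [1.0, 0.1, -0.2]
opening: 94.3
finger_force: 0.0
```

Emit:
servo_tool:
  moves: [0,0,0,0,0,0,0,0,0,0,0,0,0,0,0,0,0,0,0,0]
  grip: 255
  newtons: 60

```text
time: 4.08
ee_pos: [432.9, 315.3, 8.5]
tcp_rot: [-0.0, 1.0, 0.02, 0.0]
contact_force: [0.2, -0.0, 0.5]
opening: 47.6
finger_force: 0.0
```

Emit:
servo_tool:
  moves: [0,0,0,0,0,0,0,0,0,0,0,0]

```text
time: 4.45
ee_pos: [432.9, 315.4, 8.4]
tcp_rot: [-0.0, 1.0, 0.02, 0.0]
contact_force: [-0.6, -0.0, 0.0]
opening: 19.2
finger_force: 60.0
```

Emit:
servo_tool:
  moves: [0,0,-0.03,0,0,0,-0.05,0,0,0,-0.05,0,-0.002,0.06,0,0,-0.002,0.06,0,0]

```text
time: 5.08
ee_pos: [434.1, 194.4, 139.3]
tcp_rot: [0.0, 1.0, 0.022, 0.001]
contact_force: [0.9, 0.0, -1.2]
opening: 19.6
finger_force: 60.0
```

Emit:
servo_tool:
  moves: [-0.002,0.06,0,0,-0.002,0.06,0,0,-0.002,0.06,0,0,-0.002,0.06,0,0,-0.002,0.06,0,0]

```text
time: 5.7
ee_pos: [435.5, -106.7, 138.3]
tcp_rot: [-0.0, 1.0, 0.02, 0.0]
contact_force: [0.7, 0.5, -1.1]
opening: 19.9
finger_force: 60.0
```

Emit:
servo_tool:
  moves: [0,0.05,0,0,0,0.016,0,0,0,0,0,-0.144,0,0,0,-0.144,0,0,0,0]

```text
time: 6.32
ee_pos: [438.4, -169.8, 138.0]
tcp_rot: [-0.001, 0.987, 0.163, -0.0]
contact_force: [0.9, -0.7, -1.3]
opening: 19.5
finger_force: 60.0
```

Emit:
servo_tool:
  moves: [0,0,0,0,0,0,0,0]

```text
time: 6.58
ee_pos: [438.7, -170.5, 138.4]
tcp_rot: [-0.0, 0.987, 0.163, -0.0]
contact_force: [-0.3, -0.3, -1.9]
opening: 19.5
finger_force: 60.0
```

```bash
python3 - <<'E'
from h import *
s=ctrl.observe();print(s["ee_pos"],q2R(s["tcp_rot"])[:,0],s["contact_force"])
c=cam("wrist");save(c,"w3.png");np.savez("w3.npz",f=c["frame"],p=cloud(c),T=c["T"],K=c["camera_matrix"])
E
```

```text
[ 438.73438104 -170.47891002  138.39228511] [ 9.46597450e-01  3.22417842e-01 -5.08611132e-05] [-0.34420505 -0.26709784 -1.89372758]
```

View pics/w3.png

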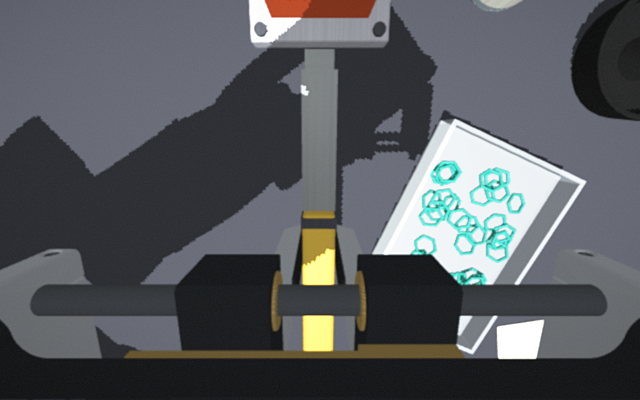

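The foot's front edge is level at row about 46 (columns 250–389), the orange face is at row 17, and the blade (column 320, tip at row 48) is centred and square on it. Measuring edge and tip.

```bash
python3 - <<'E'
from h import *
d=np.load("w3.npz");f=d["f"];c={"T":d["T"],"camera_matrix":d["K"]};p=d["p"]
s_R=np.array([.9466,.3224]);n=np.array([-.3224,.9466]);t=np.array([438.7,-170.5])
def rel(q): w=q[:2]-t; return (w@s_R).round(1),(w@n).round(1)
for u,v in((252,44),(387,44)): print("foot",rel(onplane(c,u,v,20)))
print("depth pts foot",[ (p[40,u].round(1),rel(p[40,u])) for u in(256,280,380)])
print("blade depth",[(v,rel(p[v,319]),p[v,319,2].round(1)) for v in(50,52,60,80,100,150,190)])
z=p[:,319,2];print(z[40:60].round(0))
print("blade edges row100",[u for u in range(290,350) if p[100,u,2]>100][::50],[ (u) for u in range(290,350) if p[100,u,2]>100][-1:])
print("orange",[(v,p[v,u].round(1),rel(p[v,u])) for u in(280,360) for v in(5,15)])
hsv=cv2.cvtColor(f,cv2.COLOR_RGB2HSV);print("orange cols",[np.nonzero((hsv[v,:,1]>150)&(hsv[v,:,0]<12)&(np.arange(640)>240)&(np.arange(640)<400))[0][[0,-1]] for v in(2,8,14)])
E
```

```text
foot (np.float64(150.6), np.float64(61.2))
foot (np.float64(150.5), np.float64(-66.2))
depth pts foot [(array([566. , -66.6,  20.1]), (np.float64(154.0), np.float64(57.3))), (array([573.2, -88.1,  20.3]), (np.float64(153.9), np.float64(34.7))), (array([ 603.8, -177.2,   19.3]), (np.float64(154.1), np.float64(-59.6)))]
blade depth [(50, (np.float64(112.0), np.float64(-1.8)), np.float64(148.3)), (52, (np.float64(110.8), np.float64(-1.8)), np.float64(148.9)), (60, (np.float64(106.5), np.float64(-1.8)), np.float64(150.4)), (80, (np.float64(97.0), np.float64(-1.8)), np.float64(147.6)), (100, (np.float64(86.2), np.float64(-1.8)), np.float64(150.1)), (150, (np.float64(58.8), np.float64(-1.8)), np.float64(148.9)), (190, (np.float64(35.1), np.float64(-1.8)), np.float64(148.8))]
[ 19.  18.  20.  15.  13.   8.   6.   3.  -0. 149. 148. 148. 149. 149.
 149. 149. 150. 149. 150. 148.]
blade edges row100 [302] [337]
orange [(5, array([592.2, -85.9,  47.2]), (np.float64(172.6), np.float64(30.6))), (15, array([591.4, -83.3,  26.2]), (np.float64(172.7), np.float64(33.3))), (5, array([ 614.2, -149.1,   45.9]), (np.float64(173.0), np.float64(-36.3))), (15, array([ 614.3, -151.9,   27.3]), (np.float64(172.2), np.float64(-39.0)))]
orange cols [array([266, 373]), array([269, 371]), array([271, 368])]
```

Blade tip is 113 mm ahead of the TCP at z ≈ TCP+9. The front face is at 172.7 mm, with under 1 mm of lateral error. Lowering 83 mm, then inserting about 28 mm.

Emit:
servo_tool:
  moves: [0,0,0.05,0,0,0,0.033,0,0,0,0,0,0,0,0,0]

```text
time: 7.12
ee_pos: [439.8, -171.5, 56.6]
tcp_rot: [0.001, 0.987, 0.164, 0.001]
contact_force: [-0.6, -0.8, -1.4]
opening: 19.6
finger_force: 60.0
```

Emit:
servo_tool:
  moves: [0.03,0,0,0,0.02,0,0,0,0,0,0,0]

```text
time: 7.5
ee_pos: [488.8, -155.5, 57.8]
tcp_rot: [0.002, 0.986, 0.164, 0.002]
contact_force: [-0.0, 0.1, -1.4]
opening: 19.4
finger_force: 60.0
```

```bash
python3 - <<'E'
from h import *
s=ctrl.observe();print(s["ee_pos"])
c=cam("side");f=c["frame"];np.savez("s1.npz",f=f,p=cloud(c));cv2.imwrite("pics/s1.png",cv2.resize(f[110:230,210:370,::-1],None,fx=5,fy=5,interpolation=2))
E
```

```text
[ 488.7977895  -155.48878635   57.8077312 ]
```

View pics/s1.png

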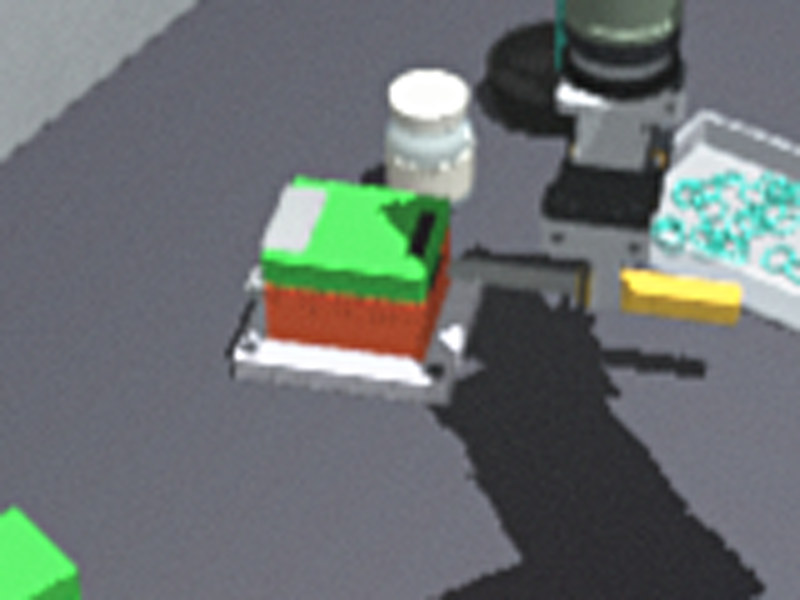

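The blade is level and pointing at the slot, about 7 mm short of the face (tip at about (455,262) in the crop). It is 2 mm high, so I'll lower it, then insert.

Emit:
servo_tool:
  moves: [0,0,0.002,0,0,0,0,0,0,0,0,0]

```text
time: 7.92
ee_pos: [485.6, -154.9, 53.4]
tcp_rot: [-0.0, 0.987, 0.163, -0.0]
contact_force: [0.8, -0.6, -1.6]
opening: 19.4
finger_force: 60.0
```

```bash
python3 - <<'E'
from h import *
s=ctrl.observe();print(s["ee_pos"],q2R(s["tcp_rot"])[:,0])
c=cam("wrist");p=cloud(c);t=s["ee_pos"];x=np.array([.9466,.3224])
print([(v,((p[v,319,:2]-t[:2])@x).round(1),p[v,310:330,2].mean().round(1)) for v in(50,53,60,80,120,180)])
save(c,"w4.png");np.savez("w4.npz",f=c["frame"],p=p)
for u in(280,360):print([(v,((p[v,u,:2]-t[:2])@x).round(1),p[v,u,2].round(1)) for v in range(0,40,6)])
E
```

```text
[ 485.56234582 -154.86012632   53.39187538] [ 9.46604148e-01  3.22398073e-01 -2.65379564e-04]
[(50, np.float64(111.8), np.float64(63.7)), (53, np.float64(110.4), np.float64(64.1)), (60, np.float64(106.7), np.float64(63.8)), (80, np.float64(96.6), np.float64(64.0)), (120, np.float64(75.5), np.float64(64.0)), (180, np.float64(41.2), np.float64(64.1))]
[(0, np.float64(123.5), np.float64(93.7)), (6, np.float64(123.2), np.float64(88.6)), (12, np.float64(123.4), np.float64(81.6)), (18, np.float64(123.3), np.float64(74.7)), (24, np.float64(124.9), np.float64(62.0)), (30, np.float64(123.3), np.float64(58.1)), (36, np.float64(122.9), np.float64(49.5))]
[(0, np.float64(123.4), np.float64(94.0)), (6, np.float64(123.4), np.float64(88.0)), (12, np.float64(123.0), np.float64(82.5)), (18, np.float64(123.2), np.float64(74.9)), (24, np.float64(125.5), np.float64(60.4)), (30, np.float64(122.9), np.float64(59.1)), (36, np.float64(122.8), np.float64(49.7))]
```

Emit:
servo_tool:
  moves: [0,0,-0.002,0,0.006,0,0,0,0.008,0,0,0,0.008,0,0,0,0,0,0,0]

```text
time: 8.6
ee_pos: [507.7, -147.4, 55.5]
tcp_rot: [0.0, 0.986, 0.164, 0.0]
contact_force: [0.2, 1.2, -1.6]
opening: 19.4
finger_force: 60.0
```

Emit:
servo_tool:
  moves: [0.005,0,0,0,0.005,0,0,0,0.005,0,0,0,0,0,0,0,0,0,0,0]

```text
time: 9.22
ee_pos: [520.9, -142.7, 55.4]
tcp_rot: [-0.0, 0.987, 0.164, -0.0]
contact_force: [-0.1, 0.9, -1.7]
opening: 19.6
finger_force: 60.0
```

Inserted about 27 mm without contact. Starting the lift along the arc.

Emit:
servo_tool:
  moves: [0,0,-0.004,0,0,0,-0.006,0,0.001,0,-0.006,0,0.001,0,-0.006,0,0,0,0,0]

```text
time: 9.85
ee_pos: [523.0, -142.2, 78.0]
tcp_rot: [0.0, 0.987, 0.164, 0.0]
contact_force: [-1.1, 0.2, -3.0]
opening: 19.5
finger_force: 60.0
```

```bash
cat > ang.py <<'E'
from h import *
import sys
s=ctrl.observe();t=s["ee_pos"];print(s["time"],t.round(1),s["contact_force"].round(1),s["opening"])
x=np.array([.9466,.3224]);n=np.array([-.3224,.9466]);o=np.array([654.5,-97])
for name in("side","top"):
    c=cam(name);p=cloud(c);f=c["frame"]
    hsv=cv2.cvtColor(f,cv2.COLOR_RGB2HSV)
    g=(hsv[...,0]>45)&(hsv[...,0]<75)&(hsv[...,1]>120)
    w=p[...,:2]-o;a=w@x;b=w@n
    m=g&(abs(a)<120)&(abs(b)<70)&(p[...,2]>60)
    i=m.nonzero();print(name,len(i[0]),"front-most a",np.percentile(a[m],[0.5,50,99.5]).round(1),"z",np.percentile(p[m][:,2],[1,50,99.5]).round(1))
    save(c,sys.argv[1]+name+".png")
c=cam("wrist");p=cloud(c);save(c,sys.argv[1]+"w.png")
print([(v,((p[v,319,:2]-t[:2])@x).round(1),(p[v,310:330,2].mean()-t[2]).round(1)) for v in(50,60,70,90,120,150,180)])
E
python3 ang.py a1
```

```text
9.85 [ 523.  -142.2   78. ] [-1.1  0.2 -3. ] 19.50896939539331
side 542 front-most a [-52.4  -6.5  55.8] z [ 79.2 103.6 117.9]
top 562 front-most a [-53.1   1.   56. ] z [ 89.3 104.4 118.1]
[(50, np.float64(105.0), np.float64(36.8)), (60, np.float64(101.0), np.float64(38.1)), (70, np.float64(96.1), np.float64(39.1)), (90, np.float64(89.2), np.float64(29.1)), (120, np.float64(75.8), np.float64(10.3)), (150, np.float64(59.0), np.float64(10.3)), (180, np.float64(41.4), np.float64(10.3))]
```

The green half is at about 0.22 rad with light force and no slip. Continuing the arc.

Emit:
servo_tool:
  moves: [0.002,0,-0.007,0,0.003,0,-0.007,0,0.004,0,-0.0075,0,0.004,0,-0.0075,0,0,0,0,0]

```text
time: 10.62
ee_pos: [536.8, -137.9, 107.7]
tcp_rot: [0.0, 0.986, 0.164, 0.002]
contact_force: [0.1, 0.1, -2.6]
opening: 19.8
finger_force: 60.0
```

Emit:
servo_tool:
  moves: [0.005,0,-0.0065,0,0.005,0,-0.0065,0,0.0065,0,-0.005,0,0.0065,0,-0.005,0,0,0,0,0]

```text
time: 11.25
ee_pos: [558.5, -130.3, 130.3]
tcp_rot: [0.0, 0.986, 0.164, 0.001]
contact_force: [0.3, -0.6, -1.4]
opening: 19.6
finger_force: 60.0
```

```bash
python3 ang.py a2
```

```text
11.25 [ 558.5 -130.3  130.3] [ 0.3 -0.6 -1.4] 19.59014530122164
side 343 front-most a [-1.8 22.6 68.2] z [ 82.6 150.5 176.7]
top 268 front-most a [-2.5 26.9 71.4] z [ 85.  152.9 176.6]
[(50, np.float64(104.3), np.float64(37.3)), (60, np.float64(100.6), np.float64(35.0)), (70, np.float64(101.5), np.float64(10.3)), (90, np.float64(91.0), np.float64(10.5)), (120, np.float64(75.0), np.float64(10.1)), (150, np.float64(58.2), np.float64(10.3)), (180, np.float64(40.7), np.float64(10.3))]
```

Emit:
servo_tool:
  moves: [0.007,0,-0.004,0,0.007,0,-0.004,0,0.007,0,-0.002,0,0.007,0,-0.001,0,0,0,0,0]

```text
time: 12.02
ee_pos: [584.9, -121.2, 140.9]
tcp_rot: [0.0, 0.986, 0.164, 0.001]
contact_force: [-1.1, 0.1, -2.3]
opening: 19.4
finger_force: 60.0
```

Emit:
servo_tool:
  moves: [0.004,0,0,0,0,0,0,0,0,0,0,0]

```text
time: 12.4
ee_pos: [587.6, -120.1, 140.5]
tcp_rot: [-0.0, 0.987, 0.164, 0.0]
contact_force: [-0.3, 0.1, -1.0]
opening: 19.1
finger_force: 60.0
```

```bash
python3 ang.py a3
```

```text
12.4 [ 587.6 -120.1  140.5] [-0.3  0.1 -1. ] 19.14971425601288
side 371 front-most a [37.1 50.8 73.8] z [ 78.1 153.4 184. ]
top 186 front-most a [36.4 48.2 68.5] z [ 83.  176.5 184.8]
[(50, np.float64(111.9), np.float64(10.8)), (60, np.float64(106.7), np.float64(10.6)), (70, np.float64(101.8), np.float64(18.9)), (90, np.float64(91.3), np.float64(11.0)), (120, np.float64(75.4), np.float64(10.5)), (150, np.float64(58.6), np.float64(10.5)), (180, np.float64(41.1), np.float64(11.0))]
```

Open to about 1.4 rad, nearly upright. Withdrawing straight back and returning to the mat.

Emit:
servo_tool:
  moves: [-0.02,0,0,0,-0.04,0,0,0,-0.05,0,0,0,-0.04,0,0,0,0,0,0,0.144]

```text
time: 13.18
ee_pos: [442.8, -168.9, 140.2]
tcp_rot: [-0.0, 0.996, 0.089, -0.001]
contact_force: [1.1, -0.5, -1.3]
opening: 19.8
finger_force: 60.0
```

Emit:
servo_tool:
  moves: [0,0,0,0.144,0.001,-0.06,0,0,0.001,-0.06,0,0,0.001,-0.06,0,0,0.001,-0.06,0,0]

```text
time: 13.8
ee_pos: [439.7, 73.0, 141.0]
tcp_rot: [-0.0, 1.0, 0.02, 0.001]
contact_force: [0.3, -0.1, -0.7]
opening: 19.5
finger_force: 60.0
```

Emit:
servo_tool:
  moves: [0.001,-0.06,0,0,0.001,-0.06,0,0,0.001,-0.06,0,0,0,-0.05,0,0,0,-0.013,0,0]

```text
time: 14.42
ee_pos: [432.3, 317.0, 140.7]
tcp_rot: [-0.0, 1.0, 0.022, 0.0]
contact_force: [-0.2, -0.4, -2.8]
opening: 19.6
finger_force: 60.0
```

Emit:
servo_tool:
  moves: [0,0,0.05,0,0,0,0.035,0,0,0,0.015,0,0,0,0,0,0,0,0,0]

```text
time: 15.05
ee_pos: [434.3, 314.7, 42.1]
tcp_rot: [-0.001, 1.0, 0.02, 0.002]
contact_force: [-0.1, -0.6, -1.1]
opening: 19.2
finger_force: 60.0
```

```bash
python3 - <<'E'
from h import *
c=cam("wrist");save(c,"w5.png");p=cloud(c);s=ctrl.observe();t=s["ee_pos"];print(s["time"],t,q2R(s["tcp_rot"])[:,0])
print([(v,(p[v,310:330,2].mean()-t[2]).round(1)) for v in(55,60,100,150,180)])
E
```

```text
15.1 [434.37733295 314.83942539  42.32321539] [0.99917969 0.04035359 0.00339627]
[(55, np.float64(11.0)), (60, np.float64(10.8)), (100, np.float64(10.9)), (150, np.float64(10.7)), (180, np.float64(10.7))]
```

View pics/w5.png

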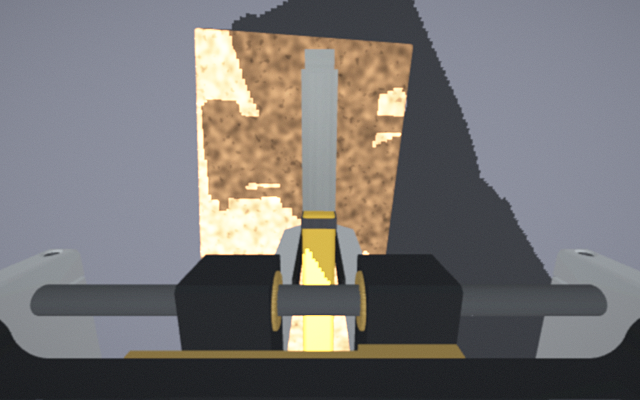

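The tool is over the mat, level, with the whole blade inside the mat outline (tip at about (320,50)). Setting it down.

Emit:
servo_tool:
  moves: [0,0,0.015,0,0,0,0.01,0,0,0,0.004,0,0,0,0,0,0,0,0,0]

```text
time: 15.72
ee_pos: [432.9, 314.4, 11.6]
tcp_rot: [-0.0, 1.0, 0.02, 0.0]
contact_force: [-0.1, -0.1, -0.4]
opening: 19.8
finger_force: 60.0
```

Emit:
servo_tool:
  moves: [0,0,0,0,0,0,0,0]

```text
time: 15.98
ee_pos: [432.9, 314.4, 11.8]
tcp_rot: [-0.0, 1.0, 0.02, 0.0]
contact_force: [0.4, -0.7, -1.0]
opening: 19.7
finger_force: 60.0
```

Emit:
servo_tool:
  moves: [0,0,0.003,0,0,0,0,0,0,0,0,0,0,0,0,0]

```text
time: 16.48
ee_pos: [432.6, 314.2, 8.4]
tcp_rot: [0.0, 1.0, 0.02, -0.0]
contact_force: [0.1, 0.0, -1.7]
opening: 19.6
finger_force: 60.0
```

Emit:
servo_tool:
  moves: [0,0,0,0,0,0,0,0,0,0,0,0,0,0,0,0,0,0,0,0]
  grip: 0

```text
time: 17.1
ee_pos: [432.7, 314.3, 8.5]
tcp_rot: [-0.0, 1.0, 0.02, 0.0]
contact_force: [-0.1, 0.3, 0.2]
opening: 66.1
finger_force: 0.0
```

Emit:
servo_tool:
  moves: [0,0,0,0,0,0,0,0,0,0,-0.03,0,0,0,-0.05,0,0,0,-0.05,0]

```text
time: 17.73
ee_pos: [432.2, 314.0, 139.4]
tcp_rot: [0.0, 1.0, 0.02, -0.0]
contact_force: [0.3, 0.2, 0.2]
opening: 93.7
finger_force: 0.0
```

Emit:
servo_tool:
  moves: [0,0,-0.02,0,0,0,0,0,0,0,0,0,0,0,0,0]

```text
time: 18.23
ee_pos: [431.5, 313.6, 156.5]
tcp_rot: [0.001, 1.0, 0.02, -0.002]
contact_force: [-0.1, -0.8, -0.6]
opening: 93.9
finger_force: 0.0
```

```bash
python3 ang.py a4; python3 - <<'E'
from h import *
a=cv2.imread("pics/a4top.png");b=cv2.imread("pics/a4w.png");s=cv2.imread("pics/a4side.png")
cv2.imwrite("pics/fin.png",cv2.resize(np.hstack([s,b]),(800,250)))
E
```

```text
18.225 [431.5 313.6 156.5] [-0.1 -0.8 -0.6] 93.902893889186Traceback (most recent call last):
  File "ang.py", line 11, in <module>
    i=m.nonzero();print(name,len(i[0]),"front-most a",np.percentile(a[m],[0.5,50,99.5]).round(1),"z",np.percentile(p[m][:,2],[1,50,99.5]).round(1))
                                                      ~~~~~~~~~~~~~^^^^^^^^^^^^^^^^^^^^
    return _quantile_unchecked(
        a, q, axis, out, overwrite_input, method, keepdims, weights)
    return _ureduce(a,
                    func=_quantile_ureduce_func,
    ...<5 lines>...
                    overwrite_input=overwrite_input,
                    method=method)
    r = func(a, **kwargs)
    result = _quantile(arr,
                       quantiles=q,
    ...<2 lines>...
                       out=out,
                       weights=wgt)
    slices_having_nans = np.isnan(arr[-1, ...])
                                  ~~~^^^^^^^^^
IndexError: index -1 is out of bounds for axis 0 with size 0
[ WARN:0@0.276] global loadsave.cpp:275 findDecoder imread_('pics/a4top.png'): can't open/read file: check file path/integrity
[ WARN:0@0.276] global loadsave.cpp:275 findDecoder imread_('pics/a4w.png'): can't open/read file: check file path/integrity
[ WARN:0@0.276] global loadsave.cpp:275 findDecoder imread_('pics/a4side.png'): can't open/read file: check file path/integrity
Traceback (most recent call last):
cv2.error: OpenCV(4.12.0) :-1: error: (-5:Bad argument) in function 'resize'
> Overload resolution failed:
>  - src data type = object is not supported
>  - Expected Ptr<cv::UMat> for argument 'src'
```

The side view is blocked by the arm, so I'll check from top and wrist.

```bash
sed -i 's/("side","top")/("top",)/' ang.py; python3 ang.py a4; python3 - <<'E'
from h import *
a=cv2.imread("pics/a4top.png");b=cv2.imread("pics/a4w.png")
cv2.imwrite("pics/fin.png",cv2.resize(np.hstack([a,b]),(800,250)))
E
```

```text
18.275 [431.6 313.7 156.6] [ 1.   0.5 -0.9] 94.16206606075684
top 360 front-most a [36.5 46.3 68.9] z [ 88.6 177.1 184.1]
[(50, np.float64(148.7), np.float64(-156.3)), (60, np.float64(139.0), np.float64(-156.3)), (70, np.float64(128.4), np.float64(-150.3)), (90, np.float64(107.3), np.float64(-140.5)), (120, np.float64(78.6), np.float64(-139.0)), (150, np.float64(48.5), np.float64(-138.7)), (180, np.float64(18.5), np.float64(-114.2))]
```

View pics/fin.png

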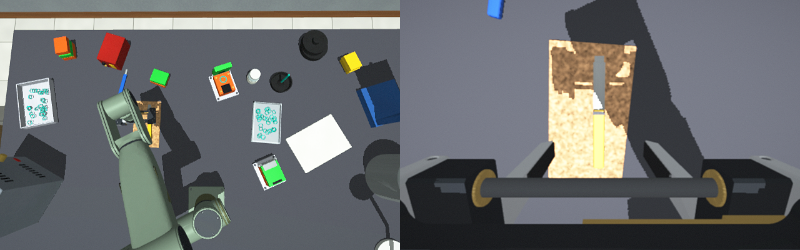

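The mould is open at (222,70) in the left half, with the green half still at about 1.4 rad. The tool lies flat on the mat at (600,110) in the right half, and the jar and stand haven't moved. Handing in.

```bash
python3 -c "
from plant import ctrl
print(ctrl.job_done())"
```

```text
the job is handed in; nothing more can be done
None
```

I levered the green half open to about 1.4 rad using only the blade, laid the tool flat on the cork mat and handed the job in at about 18 s; `job_done()` returned no verdict.

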